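Snug the adjustable wrench on the ham stand's nut and tighten it

ROBOT

A 6-joint arm with a two-finger parallel gripper is mounted at the origin on the work surface. World frame = base frame: x ahead of the robot, y to its left, z up, the work surface at z = 0. Lengths are in m, angles in rad, forces in N, time in s.
With the tool pointing down it reaches from about 0.375 to 0.9 m from the base axis. Payload 3.1 kg.
Tool frame: the origin (TCP) lies at the centre of the arm's flange, where the gripper is bolted on; the fingertips stand 173 mm ahead of it and the grasp point (between the pads) lies 155 mm ahead of it; z points along the fingers, x is the direction in which the jaws open and shut, and the axes are right-handed (so a half turn about z gives the same grasp; the last joint's range is limited). The gripper opens to 85 mm and grips with 20 to 120 N. Pads are 22 mm wide; open, the fingers measure 114 mm over their backs; the gripper's body (76 mm by 85 mm) begins 54 mm behind the grasp point. The pads swing forward as they close: fully open they stand 13 mm farther back than shut.
Start: joints at [0.938, 0.527, 1.433, -0, 1.181, -0.178], TCP at [0.275, 0.561, 0.405] pointing down, gripper open.
Joint ranges: [-3.08, 3.08], [-0.75, 2.2], [0.22, 2.44], [-1.43, 4.57], [0, 2.65], [-2.85, 2.85]. Speed limits (rad/s): [2.79, 2.79, 3.14, 3.14, 3.14, 3.14].

INTERFACE

Orientations are given as a unit quaternion [x, y, z, w].
In Python, from station import manip gives the robot as it stands.
- The arm moves only by the shell command python3 -m jog 'ROWS' [OPENING] [FORCE]. ROWS is JSON, a list that holds one entry, the list of rows, each a list of 4 numbers: the shift along the world's x, y, z in mm, then the turn about the world's z in degrees. A call has exactly 8 rows; each row shifts and turns the commanded pose from where the row before left it; what a row does not reach is not made up. A row lasts 1/8 s, in which the tool goes at most 62.5 mm and 10.7 degrees, less where a joint would pass 70% of its speed; a pose out of reach is approached as far as the arm can. A call is refused whole if a number of a shift passes 62.5 or a number of a turn 10.7, either way. A call with a gripper value outside its range is refused whole. OPENING is the opening in per cent of the stroke, from 0 (shut) to 100 (fully open), set as the call begins (- or left out, the last holds). The fingers move at their own pace and stop on an object; FORCE is the grip in N (left out, the last holds). Time passes only in rows, so rows that do not move let the fingers close, or fill a call up. It gives the time, the measured TCP pose, the force and the opening at its end, in the units of the state.
- manip.sense(): the state, without advancing time (a new reading comes with each control period).
- manip.snapshot(name): name is "scene" or "top"; returns the picture (384x512x3 uint8, red, green, blue); there is no depth.
- manip.camera_info(name): a dict with "fx", "fy", "cx", "cy" (pixels), "k1" (the pictures are not rectified: a ray, as slopes to the right and down, at radius r is drawn at 1 + k1 r^2 times it, then the intrinsics apply), "R" (3x3) and "t" (3): a world point X has camera coordinates R X + t. Camera axes: x right, y down, z forward; pixel columns grow to the right and rows downward; lengths in m; the calibration is good to about 2 mm. A picture is of the moment at which its call begins. camera_info takes no time and is no camera call.
- manip.sign_off(): hands the job in, once; it reports no verdict.
The state is a dict: "t": time; "q": joint angles; "qd": joint speeds; "tau": joint torques, N m; "tcp_pos": TCP position; "tool_rot": TCP orientation; "force": force on the tool from outside, world axes, zero at the start; "ft_torque": the same for the moment, N m; "finger_gap": opening from 0.0 (shut) to 1.0 (fully open).
Only numpy, scipy, OpenCV 4.12 (cv2) and the standard library are available. Lean on these libraries where they do the work, as an engineer would, in place of code of your own. Each camera call takes 0.05 s, during which the arm holds its last target. There are 200 camera calls.

TASK

The big nut that holds the ham stand's foot has worked loose, and the adjustable wrench is already slipped over it with its jaw still too wide. Roll the wrench's worm with light pressure, until the jaw is snug on the nut, without pushing the jaw itself; only then swing the handle clockwise (seen from above) until the nut comes up hard, without heaving on it. Leave the wrench lying snug on the nut and let go; leave the other things where they are.

Things in the scene. Friction and masses are not known exactly. Their poses are not given: they have to be found in the camera images.
- stand: Fixed ham stand; origin on the counter under the nut's axis, z up. Wooden board 30 mm thick, x -100..100, y -215..315 mm; on it a black iron foot plate, x -60..60, y -170..100 mm, its top 38 mm above the counter; a 36 mm square post at y = -150 mm with a ring clamp (up to 328 mm high, 172 mm wide in x); a low cradle at y = 285 mm, 91 mm high.
- nut: Steel hex nut, 30 mm across flats, 16 mm high, on a 20 mm stud that ends 9 mm above it. Origin on its axis, on the foot plate; two flats look along +-x. Clockwise from above tightens; hard home its x axis is parallel to the stand's, at the start it is 0.56 to 0.68 rad counter-clockwise of that. It turns stiffly (0.5 N m, 3 N at the middle of the handle), then meets a hard stop.
- wrench: Adjustable wrench, plain steel, 270 mm long, about 0.6 kg, lying loose and flat on the foot plate round the nut. Origin on its underside where the nut's axis is once the jaws are closed. The mouth opens to +x; throat at x = -19.5 mm; fixed jaw's face at y = -15 mm, moving jaw on the +y side. Jaws 18 mm thick, neck round the worm 14.5 mm.
- jaw: Moving jaw. Origin on its flat face, on the underside; axes as the wrench's. Its y in the wrench's frame + 15 mm is the opening: 32.4 to 33.5 mm at the start, 30 mm when closed on the nut. It moves only with the worm, or if forced with more than about 60 N, so a heave on the handle against a tight nut (over some 10 N at its middle) springs it open.
- worm: Knurled steel roller 16 mm across, 18 mm long, along the wrench's y axis in the neck. Origin at its centre, (-47, 12, 9) mm in the wrench's frame; its own frame turns with it. Rolling its top towards the mouth (wrench +x) closes the jaw, 2.6 mm a turn (0.05 mm per mm of rolling). It resists with 3.3 N at its rim: press it with 9 to 15 N, less and a fingertip slips, over 30 N is too hard; once snug it stalls and the drag rises over 5 N.
- worm_top (a point): Highest point of the worm, mid-length, fixed in the wrench (axes as the wrench's), at (-47, 12, 17) mm in its frame; 55 mm above the counter and 2.5 mm proud of the neck. The throat part ahead of it is 1.5 mm lower than the worm; the 18 mm thick jaws begin 27 mm ahead of it.
- handle_mid (a point): Middle of the straight handle, 6.5 mm above the wrench's underside, at (-158, 51) mm in the wrench's frame, 166 mm from the nut's axis; axes as the wrench's. The handle, 27 mm wide and 13 mm thick, runs from (-66, 13) to (-230, 81) mm, at 22.5 degrees to x. The board lies 8 mm below its underside.
- spare_nut: Bystander: loose hex nut, 24 mm across flats, 13 mm high, on the board. Origin under its centre.
- clamp_screw: Bystander: loose screw with a flat black grip, 62 mm long, lying on the board. Origin on its underside, between grip and thread.
- ham_knife: Bystander: long knife with yellow handle, 390 mm, lying on the counter beyond the stand. Origin on its underside, at the handle's front end.
- oil_bottle: Bystander: bottle, 54 mm across, 170 mm high. Origin under its centre.
- bowl: Bystander: white bowl, 110 mm across, 50 mm high. Origin under its centre.
- cutlery_pot: Bystander: metal pot, 90 mm across, 110 mm high. Origin under its centre.
- jar: Bystander: jar, 68 mm across, 100 mm high. Origin under its centre.

How it is judged:
On the way, in this order (a step that is already met when the one before it is completed fails the run):
1. the jaw is closed snugly on the nut (opening under 31 mm, bearing on it with over 4 N) with the wrench round the nut, before the nut is turned (y of jaw in the frame of wrench below 0.016 m and contact force between jaw and nut above 4 N and angle between the x axis of nut and the x axis of stand, either way round above 0.4 rad and horizontal distance between wrench and nut below 0.006 m), for 0.2 s.
2. the nut is turned clockwise till it is hard home (within 0.05 rad), the jaw still snug (angle between the x axis of nut and the x axis of stand, either way round below 0.05 rad and y of jaw in the frame of wrench below 0.0165 m), for 0.1 s.
At the end, for the whole second after the job is handed in: the nut hard home (within 0.05 rad of its stop), the wrench flat on the foot plate (tilt under 0.06 rad), its mouth round the nut (within 6 mm), its jaw still snug (opening under 31.5 mm), at rest and released (all of step 2 and horizontal distance between wrench and nut below 0.006 m and angle between wrench's own z axis and vertical below 0.06 rad and height (world z) of wrench below 0.043 m and linear speed of wrench below 0.02 m/s and contact force between the fingers and wrench below 0.1 N); the robot touches nothing.
It fails at once if the nut is turned (by more than about 0.2 rad) or forced with the jaw loose or sprung open (opening over 31.5 mm) (angle between the x axis of nut and the x axis of stand, either way round below 0.4 rad and y of jaw in the frame of wrench above 0.0165 m).
It fails at once if the worm is pressed harder than 32 N (contact force between the fingers and worm above 32 N).
It fails at once if the moving jaw is pushed directly by the fingers with more than 15 N (contact force between the fingers and jaw above 15 N).
It fails at once if a bystander is moved more than 30 mm (distance of any of spare_nut, clamp_screw, ham_knife, oil_bottle, bowl, cutlery_pot, jar from where it was at the start of the episode above 0.03 m).
It also fails if it takes over 72 s, if anything falls off the work surface, if the arm or the gripper's body presses on something with over 40 N, if the wrist force passes 120 N, or if a joint passes its speed limit or range.

## Working session

There is one attempt and no reset: what is moved stays moved. The work goes in short steps, Python scripts to look and compute and a shell command to move; the robot and the scene stay as the last step left them, time stands still between calls to the robot, and variables do not carry over. Pictures are saved under pics/ and viewed, about 8 in all and at most 12, crops included, and the job is handed in when it is done.

```bash
mkdir -p pics; ls; python3 - <<'E'
from station import manip
import cv2, json
s=manip.sense(); print({k:(v if not hasattr(v,'round') else v) for k,v in s.items()})
for n in("scene","top"):
    im=manip.snapshot(n); cv2.imwrite(f"pics/{n}0.png",im[:,:,::-1]); print(n,manip.camera_info(n))
E
```

```text
pics
{'t': 0.0, 'q': array([ 9.37509395e-01,  5.28487561e-01,  1.43394267e+00,  1.66632723e-05,
        1.18137586e+00, -1.78492504e-01]), 'qd': array([ 4.41892682e-04,  6.81609414e-05,  1.39410110e-04,  9.05988580e-04,
        8.14051119e-04, -7.42475027e-04]), 'tau': array([-8.23235550e-04, -4.42356348e+01, -1.78019428e+01, -3.85500534e-04,
        8.61633540e-03,  1.94209730e-05]), 'tcp_pos': array([0.27430329, 0.56119555, 0.40370721]), 'tool_rot': array([ 8.48316445e-01,  5.29488417e-01, -1.03082659e-03,  4.02843310e-04]), 'force': array([-0.71612447,  0.2351835 , -0.10142485]), 'ft_torque': array([ 0.00206401, -0.0238668 ,  0.00709022]), 'finger_gap': 0.9988800569835505}
scene {'fx': 458.9943060917151, 'fy': 458.9943060917151, 'cx': 251.55648715829935, 'cy': 188.58170537306088, 'k1': 0.025554136040798977, 'R': array([[ 0.09062999,  0.99583051,  0.01038222],
       [ 0.78316697, -0.06482812, -0.61842284],
       [-0.61517127,  0.06417866, -0.78577694]]), 't': array([-0.04046991, -0.43597903,  1.67841824])}
top {'fx': 393.4900573843724, 'fy': 393.4900573843724, 'cx': 265.97651537513684, 'cy': 186.0540522605046, 'k1': -0.11392085941569416, 'R': array([[ 0.02321457, -0.99968022,  0.01002739],
       [-0.98572604, -0.02456118, -0.16655604],
       [ 0.16674906, -0.00601773, -0.985981  ]]), 't': array([-0.05077654,  0.59220986,  1.12750213])}
```

```bash
python3 - <<'E'
import cv2
a=cv2.imread("pics/top0.png");b=cv2.imread("pics/scene0.png")
cv2.imwrite("pics/top0b.png",cv2.resize(a,(800,600),interpolation=cv2.INTER_CUBIC))
cv2.imwrite("pics/scene0b.png",cv2.resize(b,(800,600),interpolation=cv2.INTER_CUBIC))
E
```

```text
(no output)
```

View pics/top0b.png

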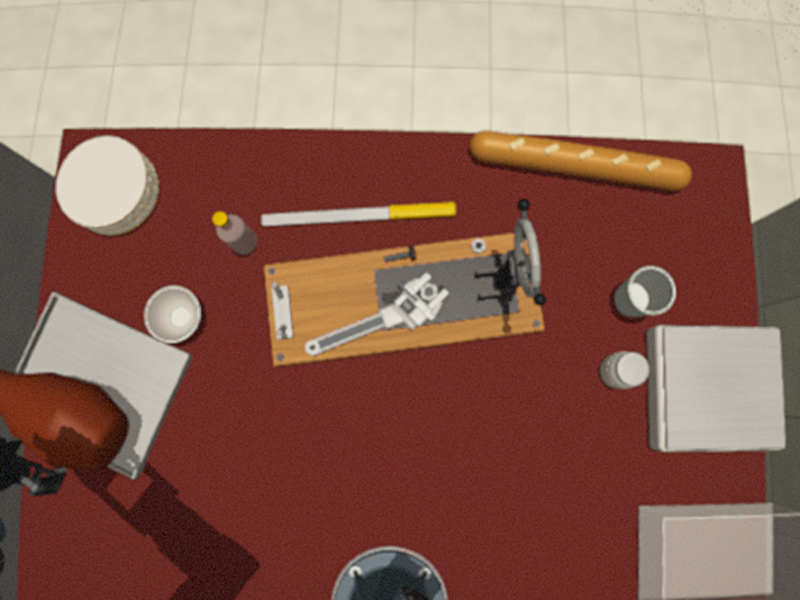

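View pics/scene0b.png

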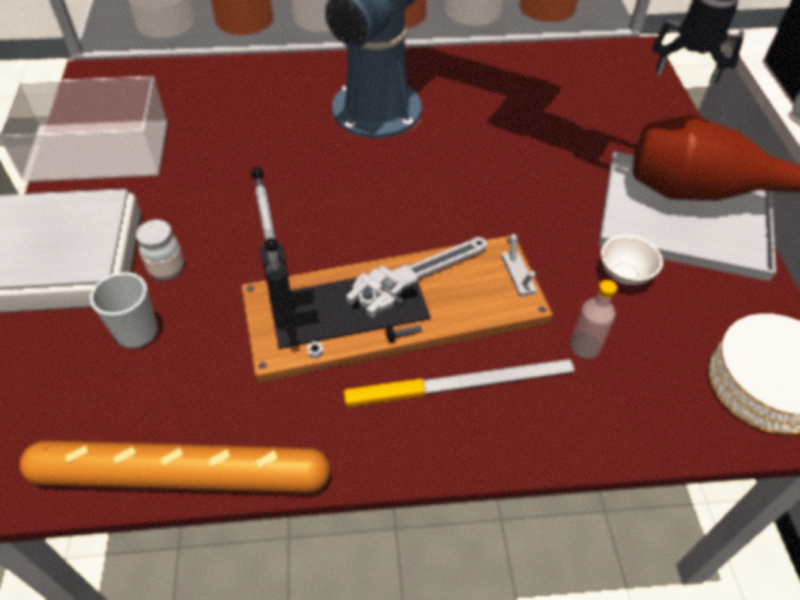

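```bash
cat > h.py <<'E'
import numpy as np, cv2
from station import manip
def K(c): return np.array([[c['fx'],0,c['cx']],[0,c['fy'],c['cy']],[0,0,1.]])
def dist(c): return np.array([c['k1'],0,0,0,0.])
def proj(n,P):
    c=manip.camera_info(n); r,_=cv2.Rodrigues(np.array(c['R']))
    # station model: simple k1 about the ray, same as OpenCV
    return cv2.projectPoints(np.asarray(P,float).reshape(-1,1,3),r,np.array(c['t']),K(c),dist(c))[0].reshape(-1,2)
def cast(n,uv,z):
    c=manip.camera_info(n); R=np.array(c['R']);t=np.array(c['t'])
    d=cv2.undistortPointsIter(np.asarray(uv,float).reshape(-1,1,2),K(c),dist(c),None,None,(3,50,1e-9)).reshape(-1,2)
    w=np.c_[d,np.ones(len(d))]@R; o=-R.T@t
    return o+w*((z-o[2])/w[:,2])[:,None]
def rect(n,im,z,cx,cy,hx,hy,s):
    "rectified plane z: up=+x, left=+y ; s px per m"
    W,H=int(2*hy*s),int(2*hx*s); v,u=np.mgrid[0:H,0:W]
    P=np.stack([cx+hx-v/s,cy+hy-u/s,np.full(u.shape,z)],-1)
    m=proj(n,P).reshape(H,W,2).astype(np.float32)
    return cv2.remap(im,m[...,0],m[...,1],cv2.INTER_CUBIC)
E
python3 - <<'E'
from h import *
for n,z in(("top",.03),("scene",.03)):
    im=cv2.imread(f"pics/{n}0.png"); hsv=cv2.cvtColor(im,cv2.COLOR_BGR2HSV)
    m=cv2.inRange(hsv,(8,90,90),(22,255,255)); m[:130 if n=="top" else 0]=0
    if n=="scene": m[270:]=0
    m=cv2.morphologyEx(m,cv2.MORPH_CLOSE,np.ones((5,5)))
    c=max(cv2.findContours(m,0,2)[0],key=cv2.contourArea); 
    h=cv2.convexHull(c).reshape(-1,2)
    w=cast(n,h,z)[:,:2]*1000
    r=cv2.minAreaRect(w.astype(np.float32)); print(n,r); print(cv2.boxPoints(r))
g=cast("top",[(430/1.5625,292/1.5625),(312/1.5625,348/1.5625)],.054); print(g)
im=cv2.imread("pics/top0.png")
x,y=g[0][:2]
cv2.imwrite("pics/r0.png",rect("top",im,.055,x-.03,y+.06,.11,.15,2600)); print(x-.03+.11,y+.06+.15)
E
```

```text
top ((584.1148681640625, -11.39532470703125), (207.24014282226562, 532.7186889648438), 9.020218849182129)
[[ 440.01562  235.42409]
 [ 523.53687 -290.70648]
 [ 728.2141  -258.21472]
 [ 644.6929   267.91583]]
scene ((596.4929809570312, -10.104278564453125), (217.8261260986328, 531.6868286132812), 8.974902153015137)
[[ 447.4413   235.49371]
 [ 530.3854  -289.68353]
 [ 745.5447  -255.70227]
 [ 662.6006   269.47498]]
[[ 0.5907586  -0.064042    0.054     ]
 [ 0.47830609  0.15602381  0.054     ]]
0.6707586016998615 0.14595799671956905
```

View pics/r0.png

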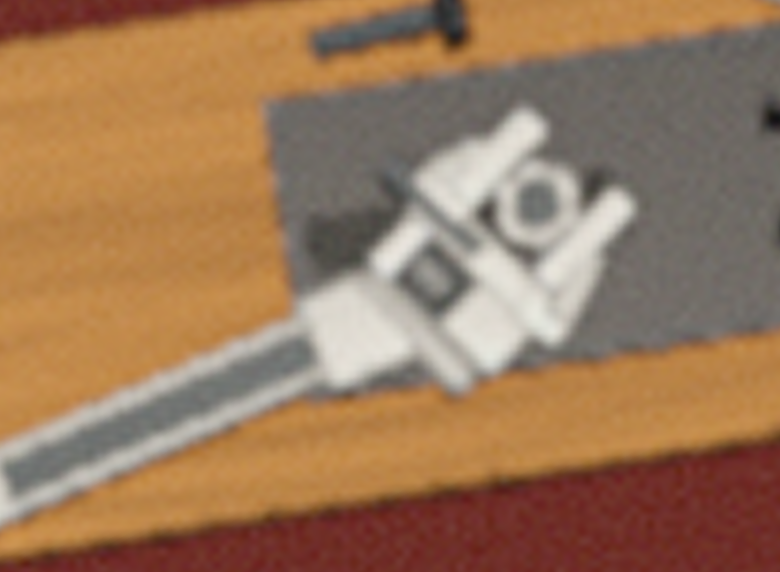

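The top view shows the stud at (537,200), the worm at (433,278) and the handle running down-left. That gives the worm at about (564,-21) mm, stand yaw of 9° and wrench yaw of about -45°. I'll cross-check the worm in the scene view and start moving at the same time.

```bash
python3 - <<'E'
from h import *
im=cv2.imread("pics/scene0.png")
cv2.imwrite("pics/r1.png",rect("scene",im,.055,.57,-.03,.06,.08,4800))
for n in("top","scene"):
    c=manip.camera_info(n); print(n,-np.array(c['R']).T@c['t'])
E
python3 -m jog '[[[0,-60,0,-2.4],[0,-60,0,-2.4],[0,-60,0,-2.4],[40,-45,0,-2.4],[40,-45,0,-2.4],[40,-45,0,-2.4],[40,-45,0,-2.4],[40,-45,0,-2.1]]]' 0 60
```

```text
top [ 0.39692551 -0.02942992  1.21084096]
scene [ 1.37762685 -0.09568117  1.04966313]
t: 1.1
tcp_pos: [0.4755, 0.1547, 0.4046]
tool_rot: [0.924, 0.382, -0.0, -0.0]
force: [0.7, 0.8, -0.0]
finger_gap: -0.0
```

View pics/r1.png

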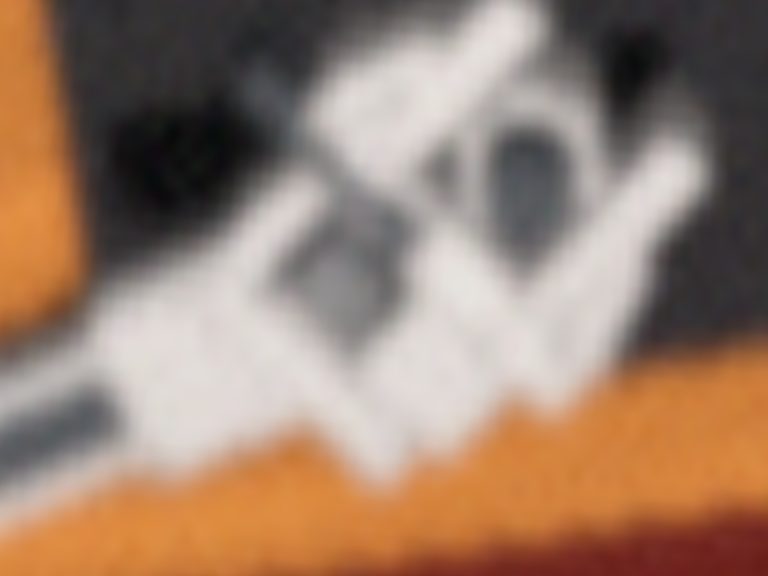

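Worm in the scene view is at (348,282), about (571,-22) mm. It is seen obliquely into its pocket, so the combined estimate is about (566,-20.5). I'll approach 8 mm behind it along the roll.

```bash
python3 -m jog '[[[21.2,-42.4,-15,0],[21.2,-42.4,-15,0],[21.2,-42.4,-15,0],[21.2,-42.4,-15,0],[0,0,-26,0],[0,0,-26,0],[0,0,-26,0],[0,0,-26,0]]]' 0
python3 - <<'E'
from h import *
im=manip.snapshot("scene")[:,:,::-1].copy(); cv2.imwrite("pics/s2.png",im)
u,v=proj("scene",[[.565,-.02,.06]])[0].astype(int); print(u,v)
cv2.imwrite("pics/s2c.png",cv2.resize(im[v-50:v+40,u-70:u+60],None,fx=6,fy=6,interpolation=cv2.INTER_CUBIC))
print(manip.sense()['tcp_pos'],manip.sense()['force'])
E
```

```text
t: 2.1
tcp_pos: [0.5592, -0.0132, 0.2396]
tool_rot: [0.924, 0.383, -0.0, -0.0]
force: [-0.9, 0.3, -0.5]
finger_gap: -0.0
248 178
[ 0.5580023  -0.01303623  0.23657812] [-0.50273352  1.02427685 -2.56930367]
```

View pics/s2c.png

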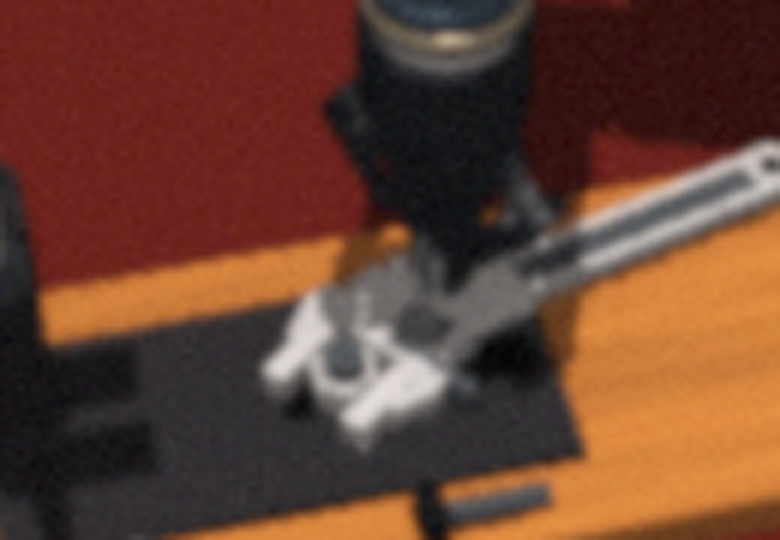

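```bash
python3 - <<'E'
from h import *
for p in([.558,-.013,.0636],[.566,-.0205,.055]): print((proj("scene",[p])[0]-[248-70,178-50])*6)
E
python3 -m jog '[[[2.5,-2.5,-1,0],[0,0,-1,0],[0,0,-1,0],[0,0,-1,0],[0,0,0,0],[0,0,0,0],[0,0,0,0],[0,0,0,0]]]' 0
python3 - <<'E'
from station import manip
s=manip.sense(); print(s['tcp_pos'],s['force'],s['t'])
E
```

```text
[436.65605847 283.16278839]
[422.02463943 309.10249627]
t: 3.15
tcp_pos: [0.5618, -0.0156, 0.2367]
tool_rot: [0.924, 0.383, -0.0, 0.0]
force: [-0.1, 0.4, 0.5]
finger_gap: -0.002
[ 0.56180033 -0.01563402  0.23672438] [-0.12595271  0.44953141  0.45328031] 3.15
```

```bash
python3 -m jog '[[[0,0,-2,0],[0,0,-2,0],[0,0,-1,0],[0,0,-0.6,0],[0,0,-0.6,0],[0,0,0,0],[0,0,0,0],[0,0,0,0]]]' 0
python3 - <<'E'
from station import manip
s=manip.sense(); print(s['tcp_pos'],s['force'],s['t'])
E
```

```text
t: 4.15
tcp_pos: [0.5618, -0.0156, 0.2305]
tool_rot: [0.924, 0.383, 0.0, 0.0]
force: [-0.2, 0.8, 0.7]
finger_gap: -0.001
[ 0.56181108 -0.01563106  0.23053799] [-0.18452394  0.76048331  0.68374027] 4.15
```

```bash
python3 -m jog '[[[0,0,-0.6,0],[0,0,-0.6,0],[0,0,-0.6,0],[0,0,-0.4,0],[0,0,0,0],[0,0,0,0],[0,0,0,0],[0,0,0,0]]]' 0
python3 -m jog '[[[0,0,-0.5,0],[0,0,0,0],[0,0,0,0],[0,0,0,0],[0,0,0,0],[0,0,0,0],[0,0,0,0],[0,0,0,0]]]' 0
```

```text
t: 5.15
tcp_pos: [0.5618, -0.0156, 0.2284]
tool_rot: [0.924, 0.383, 0.0, 0.0]
force: [-1.0, 0.5, 2.0]
finger_gap: -0.001
t: 6.15
tcp_pos: [0.5618, -0.0156, 0.2283]
tool_rot: [0.924, 0.383, 0.0, 0.0]
force: [-1.6, -0.7, 6.3]
finger_gap: -0.001
```

```bash
python3 -m jog '[[[0,0,-0.55,0],[0,0,0,0],[2,-2,0,0],[2,-2,0,0],[2,-2,0,0],[2,-2,0,0],[1.5,-1.5,0,0],[1,-1,0,0]]]' 0
python3 - <<'E'
from station import manip
s=manip.sense(); print(s['tcp_pos'],s['force'],s['t'])
E
```

```text
t: 7.15
tcp_pos: [0.572, -0.0255, 0.2282]
tool_rot: [0.924, 0.383, -0.0, -0.001]
force: [-1.7, 2.3, 10.1]
finger_gap: -0.0
[ 0.57195154 -0.02549732  0.22820146] [-1.72622588  2.30229181 10.06141025] 7.15
```

```bash
python3 -m jog '[[[0,0,2,0],[-5.5,5.5,0,0],[-5.5,5.5,0,0],[0,0,-1,0],[0,0,-0.6,0],[0,0,-0.4,0],[0,0,-0.15,0],[0,0,0,0]]]' 0
python3 -m jog '[[[2,-2,0,0],[2,-2,0,0],[2,-2,0,0],[2,-2,0,0],[2,-2,0,0],[1,-1,0,0],[0.5,-0.5,0,0],[0,0,0,0]]]' 0
```

```text
t: 8.15
tcp_pos: [0.5602, -0.0143, 0.2278]
tool_rot: [0.924, 0.383, -0.001, -0.001]
force: [-4.1, 2.6, 8.9]
finger_gap: -0.0
t: 9.15
tcp_pos: [0.5725, -0.0264, 0.2281]
tool_rot: [0.924, 0.383, -0.0, -0.0]
force: [-2.9, 1.5, 9.2]
finger_gap: 0.003
```

```bash
python3 -m jog '[[[0,0,2,0],[-5,5,0,0],[-5,5,0,0],[0,0,-1,0],[0,0,-0.6,0],[0,0,-0.4,0],[0,0,-0.25,0],[0,0,0,0]]]' 0
python3 -m jog '[[[2,-2,0,0],[2,-2,0,0],[2,-2,0,0],[2,-2,0,0],[2,-2,0,0],[1,-1,0,0],[0.5,-0.5,0,0],[0,0,0,0]]]' 0
```

```text
t: 10.15
tcp_pos: [0.562, -0.016, 0.2282]
tool_rot: [0.924, 0.383, -0.001, -0.001]
force: [-3.9, 2.3, 12.6]
finger_gap: 0.0
t: 11.15
tcp_pos: [0.5745, -0.0279, 0.2275]
tool_rot: [0.924, 0.383, 0.0, 0.0]
force: [-0.6, 0.5, 6.4]
finger_gap: 0.002
```

```bash
python3 -m jog '[[[0,0,2,0],[-6.2,6.2,0,0],[-6.2,6.2,0,0],[0,0,-1,0],[0,0,-0.6,0],[0,0,-0.4,0],[0,0,0,0],[0,0,0,0]]]' 0
python3 -m jog '[[[2,-2,0,0],[2,-2,0,0],[2,-2,0,0],[2,-2,0,0],[2,-2,0,0],[1,-1,0,0],[0,0,0,0],[0,0,0,0]]]' 0
```

```text
t: 12.15
tcp_pos: [0.5606, -0.0147, 0.2278]
tool_rot: [0.924, 0.383, -0.001, -0.002]
force: [-4.1, 3.2, 11.0]
finger_gap: -0.004
t: 13.15
tcp_pos: [0.572, -0.0256, 0.2281]
tool_rot: [0.924, 0.383, -0.001, -0.001]
force: [-2.5, 4.2, 11.1]
finger_gap: -0.003
```

```bash
python3 -m jog '[[[0,0,2,0],[-5,5,0,0],[-5,5,0,0],[0,0,-1,0],[0,0,-0.6,0],[0,0,-0.4,0],[0,0,-0.2,0],[0,0,0,0]]]' 0
python3 -m jog '[[[1,-1,0,0],[1,-1,0,0],[1,-1,0,0],[1,-1,0,0],[1,-1,0,0],[0,0,0,0],[0,0,0,0],[0,0,0,0]]]' 0
python3 -m jog '[[[1,-1,0,0],[1,-1,0,0],[1,-1,0,0],[1,-1,0,0],[1,-1,0,0],[0,0,0,0],[0,0,0,0],[0,0,0,0]]]' 0
```

```text
t: 14.15
tcp_pos: [0.562, -0.016, 0.2281]
tool_rot: [0.924, 0.383, -0.001, -0.001]
force: [-4.3, 2.4, 14.2]
finger_gap: -0.001
t: 15.15
tcp_pos: [0.5666, -0.0205, 0.2281]
tool_rot: [0.924, 0.383, -0.001, -0.002]
force: [-5.2, 3.8, 14.9]
finger_gap: -0.002
t: 16.15
tcp_pos: [0.5714, -0.0251, 0.2281]
tool_rot: [0.924, 0.383, -0.001, -0.002]
force: [-3.8, 6.8, 15.4]
finger_gap: -0.002
```

```bash
python3 -m jog '[[[0,0,2,0],[-5,5,0,0],[-4.5,4.5,0,0],[0,0,-1,0],[0,0,-0.6,0],[0,0,-0.4,0],[0,0,0,0],[0,0,0,0]]]' 0
python3 -m jog '[[[1.5,-1.5,0,0],[1.5,-1.5,0,0],[1.5,-1.5,0,0],[1.5,-1.5,0,0],[1.5,-1.5,0,0],[1.5,-1.5,0,0],[0,0,0,0],[0,0,0,0]]]' 0
```

```text
t: 17.15
tcp_pos: [0.5629, -0.0167, 0.2281]
tool_rot: [0.924, 0.383, -0.0, -0.001]
force: [-3.1, 2.4, 13.5]
finger_gap: 0.001
t: 18.15
tcp_pos: [0.5709, -0.0245, 0.2281]
tool_rot: [0.924, 0.383, -0.001, -0.002]
force: [-4.7, 7.0, 15.9]
finger_gap: 0.001
```

```bash
python3 -m jog '[[[0,0,5,0],[0,0,30,0],[-30,30,20,0],[-40,40,10,0],[-40,40,10,0],[0,0,0,0],[0,0,0,0],[0,0,0,0]]]' 0
python3 - <<'E'
from h import *
im=manip.snapshot("top")[:,:,::-1].copy(); cv2.imwrite("pics/top3.png",im)
cv2.imwrite("pics/r3.png",rect("top",im,.055,.555,.02,.085,.12,3300)); s=manip.sense(); print(s['tcp_pos'],s['t'],.64,.14)
E
```

```text
t: 19.15
tcp_pos: [0.4637, 0.083, 0.3014]
tool_rot: [0.924, 0.383, 0.0, 0.0]
force: [-0.4, 0.2, 0.6]
finger_gap: -0.002
[0.46357584 0.08293705 0.30136858] 19.2 0.64 0.14
```

View pics/r3.png

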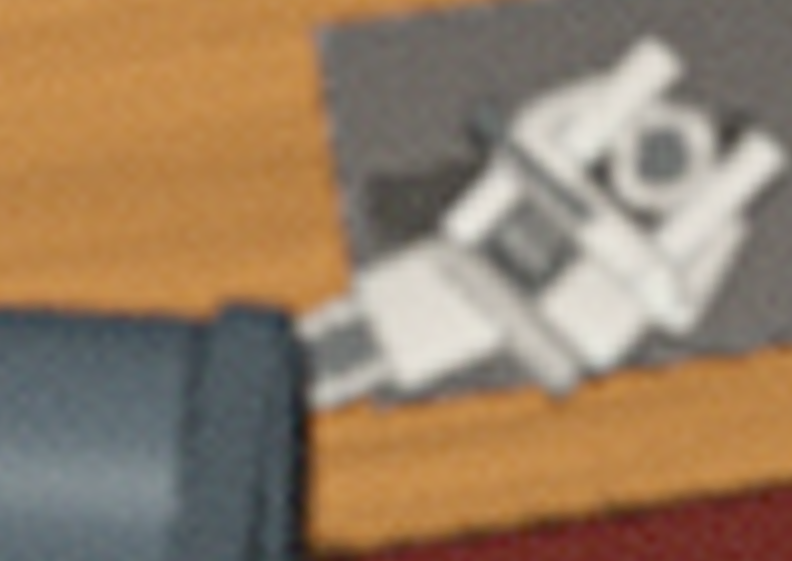

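The jaws sit against both flats of the nut (stud at (662,153), jaw faces at about (600,120) and (690,205)). The worm stalled twice with a drag of 7.7–8.4 N, so the jaw is snug. Next I'll go down beside the handle, on its robot side.

```bash
python3 -m jog '[[[4,-3,0,-3],[4,-3,-5,-3],[4,-3,-14,-3],[4,-2,-18,-3],[0,0,-18,-3],[0,0,-18,-3],[0,0,-12,-3],[0,0,-6,-1.5]]]' 0
python3 - <<'E'
from h import *
im=manip.snapshot("scene")[:,:,::-1].copy(); cv2.imwrite("pics/s4.png",im)
s=manip.sense(); print(s['tcp_pos'],s['force'],s['t'])
p=s['tcp_pos']; p[2]-=.1734
u,v=proj("scene",[[.54,.03,.05]])[0].astype(int)
print((proj("scene",[p,[.517,.087,.051]])-[u-65,v-60])*6)
cv2.imwrite("pics/s4c.png",cv2.resize(im[v-60:v+40,u-65:u+65],None,fx=6,fy=6,interpolation=cv2.INTER_CUBIC))
E
```

```text
t: 20.2
tcp_pos: [0.479, 0.072, 0.2096]
tool_rot: [0.981, 0.194, -0.0, -0.0]
force: [0.6, 0.3, 0.6]
finger_gap: -0.001
[0.47880289 0.07211732 0.20939144] [-0.40995875 -0.22892355 -0.32936181] 20.25
[[461.44701896 281.43088902]
 [503.69289556 317.67839514]]
```

View pics/s4c.png

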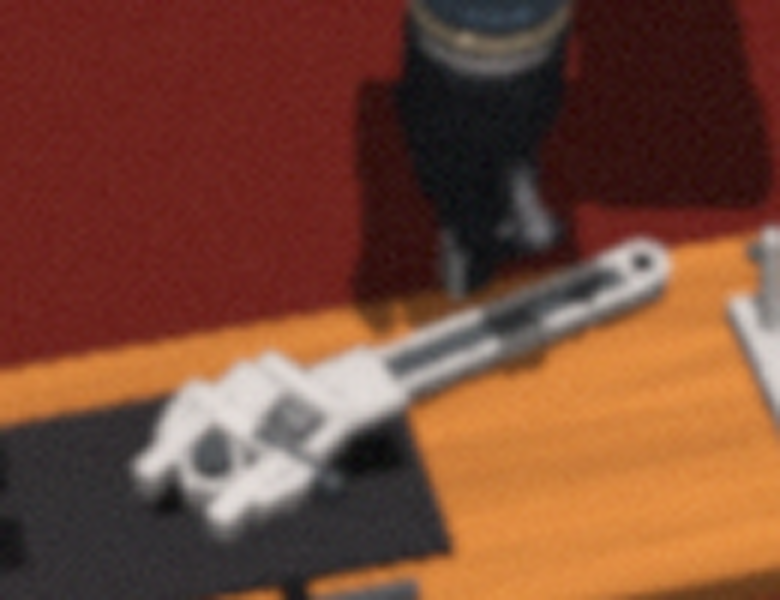

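The tip at (461,285) sits on the robot side of the handle, level with its middle (about (515,320)), with a clear gap. I'll close the gap now.

```bash
python3 -m jog '[[[2.5,1.1,0,0],[2.5,1.1,0,0],[2.5,1.1,0,0],[1.8,0.8,0,0],[1.8,0.8,0,0],[0.9,0.4,0,0],[0.9,0.4,0,0],[0,0,0,0]]]' 0
python3 -m jog '[[[0.9,0.4,0,0],[0.9,0.4,0,0],[0.9,0.4,0,0],[0.9,0.4,0,0],[0.9,0.4,0,0],[0.9,0.4,0,0],[0.9,0.4,0,0],[0.9,0.4,0,0]]]' 0
```

```text
t: 21.25
tcp_pos: [0.4906, 0.0784, 0.2106]
tool_rot: [0.981, 0.196, -0.001, -0.0]
force: [-2.7, -1.7, 2.7]
finger_gap: 0.0
t: 22.25
tcp_pos: [0.4982, 0.0817, 0.2106]
tool_rot: [0.981, 0.195, -0.001, -0.0]
force: [-3.0, -2.5, 0.7]
finger_gap: -0.005
```

```bash
python3 -m jog '[[[3,1.9,0,-1.2],[3,1.9,0,-1.2],[3,1.9,0,-1.2],[3,1.9,0,-1.2],[3.25,1.6,0,-1.2],[3.25,1.6,0,-1.2],[3.25,1.6,0,-1.2],[3.25,1.6,0,-1.2]]]' 0
python3 -m jog '[[[3.3,1.35,0,-1.2],[3.3,1.35,0,-1.2],[3.3,1.35,0,-1.2],[3.3,1.35,0,-1.2],[3.45,1,0,-1.2],[3.45,1,0,-1.2],[3.45,1,0,-1.2],[3.45,1,0,-1.2]]]' 0
```

```text
t: 23.25
tcp_pos: [0.5237, 0.0958, 0.2106]
tool_rot: [0.994, 0.112, -0.0, -0.0]
force: [-4.0, -1.2, -0.5]
finger_gap: 0.001
t: 24.25
tcp_pos: [0.5507, 0.1053, 0.2106]
tool_rot: [1.0, 0.028, -0.0, -0.0]
force: [-4.3, 1.1, 0.5]
finger_gap: 0.002
```

```bash
python3 -m jog '[[[2.4,0.6,0,-0.8],[2.4,0.6,0,-0.8],[2.4,0.5,0,-0.8],[1.8,0.35,0,-0.6],[1.8,0.3,0,-0.6],[1.2,0.2,0,-0.4],[1,0.15,0,-0.3],[1,0.15,0,-0.3]]]' 0
python3 - <<'E'
from h import *
im=manip.snapshot("top")[:,:,::-1].copy(); cv2.imwrite("pics/top5.png",im)
cv2.imwrite("pics/r5.png",rect("top",im,.055,.59,.04,.085,.13,3000)); s=manip.sense(); print(s['tcp_pos'],s['force'],s['t'])
E
```

```text
t: 25.25
tcp_pos: [0.5645, 0.1081, 0.2107]
tool_rot: [1.0, -0.011, -0.0, -0.0]
force: [-4.7, 3.4, -0.5]
finger_gap: 0.005
[0.56464786 0.10809586 0.21065918] [-4.19712772  3.25922565 -0.32519131] 25.3
```

View pics/r5.png

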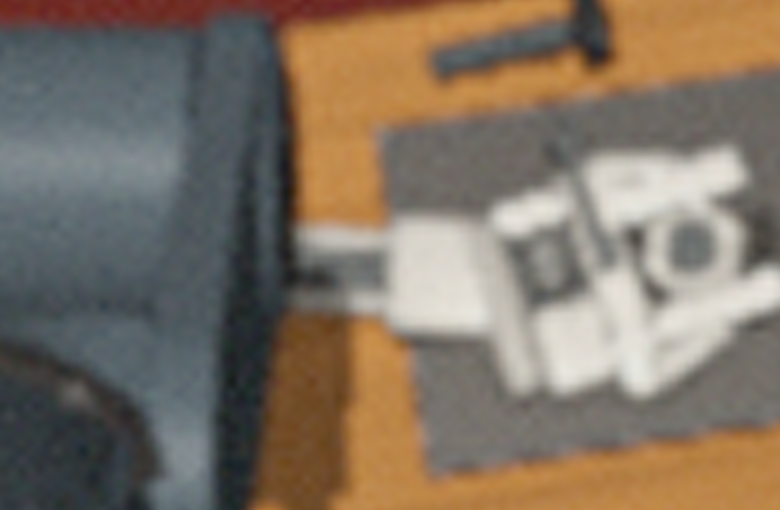

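The wrench yaw is now about -70° (jaw edges (610,205)-(745,160)), and the jaw is still snug. About 11° remain.

```bash
python3 -m jog '[[[2.6,0.5,0,-0.9],[2.6,0.5,0,-0.9],[2.6,0.4,0,-0.9],[2.6,0.4,0,-0.9],[2.4,0.3,0,-0.8],[2,0.2,0,-0.7],[1.2,0.1,0,-0.4],[0.8,0.1,0,-0.3]]]' 0
python3 -m jog '[[[0.8,0.05,0,-0.2],[0.8,0.05,0,-0.2],[0.8,0.05,0,-0.2],[0.6,0,0,-0.2],[0.6,0,0,-0.2],[0.5,0,0,-0.2],[0.4,0,0,-0.2],[0,0,0,0]]]' 0
```

```text
t: 26.3
tcp_pos: [0.5814, 0.1104, 0.2107]
tool_rot: [0.998, -0.062, 0.0, 0.0]
force: [-4.0, 2.6, -0.2]
finger_gap: 0.002
t: 27.3
tcp_pos: [0.5859, 0.1106, 0.2107]
tool_rot: [0.997, -0.074, 0.0, -0.0]
force: [-4.0, 3.0, -0.3]
finger_gap: -0.002
```

```bash
python3 -m jog '[[[0.6,0,0,-0.2],[0.6,0,0,-0.2],[0.6,0,0,-0.2],[0.6,0,0,-0.2],[0.6,0,0,-0.2],[0.5,0,0,-0.2],[0,0,0,0],[0,0,0,0]]]' 0
python3 -m jog '[[[0.4,0,0,-0.1],[0.4,0,0,-0.1],[0.4,0,0,-0.1],[0.4,0,0,-0.1],[0.4,0,0,-0.1],[0,0,0,0],[0,0,0,0],[0,0,0,0]]]' 0
python3 - <<'E'
from h import *
im=manip.snapshot("top")[:,:,::-1].copy(); cv2.imwrite("pics/top6.png",im)
cv2.imwrite("pics/r6.png",rect("top",im,.055,.59,-.01,.07,.09,4400)); s=manip.sense(); print(s['tcp_pos'],s['force'],s['t'])
E
```

```text
t: 28.3
tcp_pos: [0.5894, 0.1107, 0.2107]
tool_rot: [0.996, -0.084, 0.0, -0.0]
force: [-2.7, 3.3, -0.7]
finger_gap: -0.004
t: 29.3
tcp_pos: [0.5913, 0.1106, 0.2107]
tool_rot: [0.996, -0.089, 0.0, -0.0]
force: [-3.2, 4.2, -1.6]
finger_gap: 0.0
[0.59130027 0.11063286 0.21066869] [-2.91453462  4.06117292  0.061628  ] 29.35
```

View pics/r6.png

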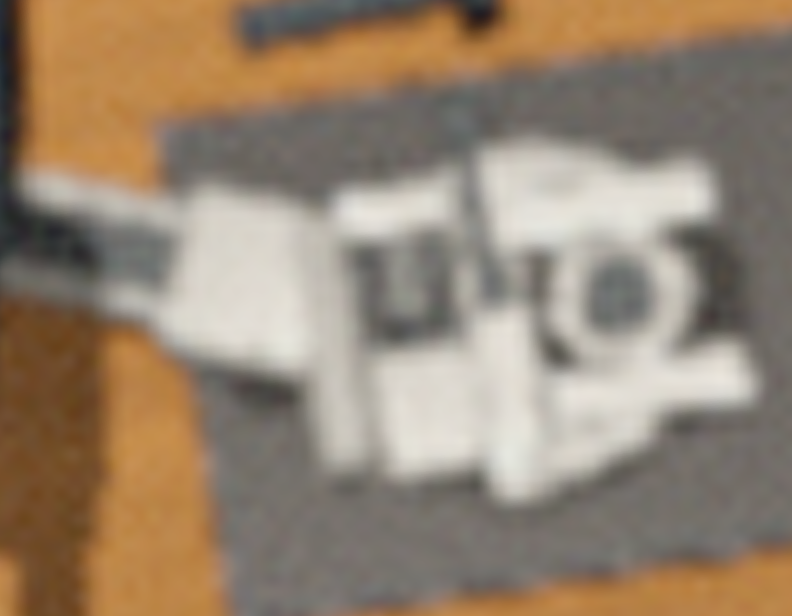

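```bash
python3 -m jog '[[[0.3,0.05,0,-0.1],[0.3,0.05,0,-0.1],[0.3,0.05,0,-0.1],[0.3,0.05,0,-0.1],[0.3,0.05,0,-0.1],[0,0,0,0],[0,0,0,0],[0,0,0,0]]]' 0
python3 -m jog '[[[0.3,0.05,0,-0.1],[0.3,0.05,0,-0.1],[0.3,0.05,0,-0.1],[0.3,0.05,0,-0.1],[0,0,0,0],[0,0,0,0],[0,0,0,0],[0,0,0,0]]]' 0
```

```text
t: 30.35
tcp_pos: [0.5929, 0.1108, 0.2107]
tool_rot: [0.996, -0.093, 0.0, 0.0]
force: [-3.5, 2.4, -1.1]
finger_gap: 0.001
t: 31.35
tcp_pos: [0.5939, 0.1109, 0.2106]
tool_rot: [0.995, -0.096, -0.0, 0.0]
force: [-4.6, 0.7, 0.2]
finger_gap: 0.005
```

```bash
python3 -m jog '[[[0.3,0,0,-0.1],[0.3,0,0,-0.1],[0.3,0,0,-0.1],[0,0,0,0],[0,0,0,0],[0,0,0,0],[0,0,0,0],[0,0,0,0]]]' 0
```

```text
t: 32.35
tcp_pos: [0.5947, 0.1109, 0.2106]
tool_rot: [0.995, -0.099, -0.0, 0.0]
force: [-4.9, -0.0, 0.9]
finger_gap: 0.0
```

```bash
python3 -m jog '[[[0.3,0,0,-0.1],[0.3,0,0,-0.1],[0,0,0,0],[0,0,0,0],[0,0,0,0],[0,0,0,0],[0,0,0,0],[0,0,0,0]]]' 0
```

```text
t: 33.35
tcp_pos: [0.5953, 0.1109, 0.2106]
tool_rot: [0.995, -0.101, -0.0, 0.0]
force: [-5.3, -0.3, 1.0]
finger_gap: -0.0
```

```bash
python3 -m jog '[[[0.3,0,0,-0.1],[0.3,0,0,-0.1],[0.2,0,0,-0.1],[0,0,0,0],[0,0,0,0],[0,0,0,0],[0,0,0,0],[0,0,0,0]]]' 0
```

```text
t: 34.35
tcp_pos: [0.5957, 0.1109, 0.2106]
tool_rot: [0.995, -0.103, -0.001, 0.0]
force: [-6.8, 0.1, 1.9]
finger_gap: 0.002
```

```bash
python3 -m jog '[[[0.3,0,0,-0.1],[0.3,0,0,-0.1],[0.2,0,0,-0.1],[0,0,0,0],[0,0,0,0],[0,0,0,0],[0,0,0,0],[0,0,0,0]]]' 0
```

```text
t: 35.35
tcp_pos: [0.5963, 0.1109, 0.2106]
tool_rot: [0.994, -0.106, -0.001, 0.0]
force: [-6.8, -0.3, 2.3]
finger_gap: 0.002
```

```bash
python3 -m jog '[[[0.2,0,0,-0.1],[0.2,0,0,-0.1],[0,0,0,0],[0,0,0,0],[0,0,0,0],[0,0,0,0],[0,0,0,0],[0,0,0,0]]]' 0
```

```text
t: 36.35
tcp_pos: [0.5966, 0.1109, 0.2106]
tool_rot: [0.994, -0.108, -0.002, 0.0]
force: [-6.3, 0.2, 2.9]
finger_gap: 0.001
```

```bash
python3 -m jog '[[[-3,0,0,0],[-8,-1,0,0],[-12,-2,0,0],[-15,-3,0,0],[-20,0,0,0],[-20,0,10,0],[-20,0,10,0],[0,0,0,0]]]' 0
python3 - <<'E'
from h import *
a=manip.snapshot("top")[:,:,::-1].copy(); cv2.imwrite("pics/top7.png",a)
b=manip.snapshot("scene")[:,:,::-1].copy(); cv2.imwrite("pics/scene7.png",b)
A=rect("top",a,.055,.6,.03,.065,.13,3000);B=rect("scene",b,.055,.6,.03,.065,.13,3000)
cv2.imwrite("pics/r7.png",cv2.resize(np.vstack([A[:,:],B]),(600*780//780,600*780//780)) if 0 else cv2.resize(np.vstack([A,B]),(600,600)))
g=cv2.cvtColor(A,cv2.COLOR_BGR2HSV); m=cv2.inRange(g,(0,0,150),(180,60,255)); print(m.mean())
print(manip.sense()['force'],manip.sense()['t'])
E
```

```text
t: 37.35
tcp_pos: [0.4985, 0.105, 0.2314]
tool_rot: [0.994, -0.108, 0.0, -0.0]
force: [0.5, -0.9, -0.3]
finger_gap: 0.001
60.385207100591714
[ 0.13196869 -0.31765621 -0.53609188] 37.45
```

View pics/r7.png

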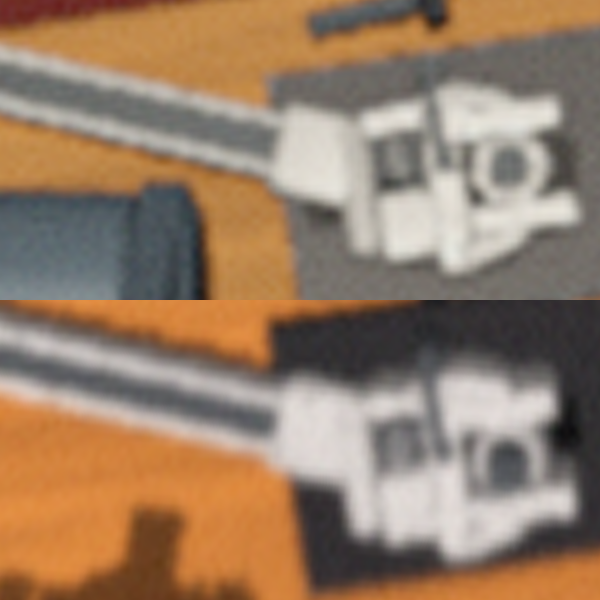

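The wrench lies clear with the jaws on the nut, and the handle runs up-left from (280,140) to (0,75). I'll put a number on its angle against the board edge.

```bash
python3 - <<'E'
from h import *
for n in("top","scene"):
    im=cv2.imread(f"pics/{n}7.png"); s=3000
    A=rect(n,im,.051,.6,.03,.065,.13,s)
    hsv=cv2.cvtColor(A,cv2.COLOR_BGR2HSV)
    m=cv2.inRange(hsv,(0,0,0),(180,75,255)); m[:, 330:]=0; m[220:]=0
    k,l,st,_=cv2.connectedComponentsWithStats(m); i=1+st[1:,4].argmax()
    v,u=np.where(l==i)
    ctr=[(c,v[u==c].min(),v[u==c].max()) for c in range(25,300,5) if (u==c).any()]
    c=np.array(ctr,float)
    out=[]
    for r in (c[:,1],c[:,2]):
        for _ in range(3):
            p=np.polyfit(c[:,0],r,1); res=r-np.polyval(p,c[:,0]); 
        p=np.polyfit(c[np.abs(res)<4,0],r[np.abs(res)<4],1); out.append(90-np.degrees(np.arctan(p[0])))
    print(n,"handle edges deg (world)",out,"width mm",(c[:,2]-c[:,1]).mean()/3)
E
```

```text
top handle edges deg (world) [np.float64(76.23876917562555), np.float64(76.09066417351917)] width mm 29.903030303030302
scene handle edges deg (world) [np.float64(76.40736914209346), np.float64(76.37612872778575)] width mm 35.07878787878788
```

Handle at 76.1–76.4° in both views, against 76.5° for hard home (9.0° + 67.5°). I'll lift clear and hand in.

```bash
python3 -m jog '[[[-10,0,20,0],[0,0,30,0],[0,0,30,0],[0,0,20,0],[0,0,0,0],[0,0,0,0],[0,0,0,0],[0,0,0,0]]]' 0 && python3 -c "
from station import manip
s=manip.sense();print(s['force'],s['t']);print(manip.sign_off())"
```

```text
t: 38.45
tcp_pos: [0.4894, 0.105, 0.3298]
tool_rot: [0.994, -0.108, -0.001, 0.0]
force: [-1.1, 0.6, -0.3]
finger_gap: -0.003
[-1.0929019   0.64677046 -0.32556704] 38.45
the job is handed in; nothing more can be done
None
```

The jaw was closed on the nut with the worm, the nut was swung clockwise to its stop, and the job was handed in at 38.5 s. The arm was lifted clear of everything first.

- **Worm:** I rolled it with the shut fingertips in six short strokes at 9–16 N. In the last two the drag rose from about 3 N to 8 N, so it stalled with the jaw snug. I never pushed the jaw itself.
- **Handle:** I pushed it about 38° clockwise at its middle with 3–7 N. Near the end the force rose to about 6.8 N. The final steps still crept slightly (the last pushed reading was 6.3 N), so I never felt a sharp hard stop.
- **Final angle:** With the arm backed off, the handle measured 76.1–76.4° in both camera views, against 76.5° expected for hard home.
- **Jaw and surroundings:** The jaws still sat against the nut, and the clamp screw lay where it was. I judged the jaw opening only by eye (about 31 mm, give or take 2). I did not measure the other loose objects again, but the arm stayed clear of them.
- **Disagreement:** The two cameras differed by up to 7 mm on where the worm was. I settled it by touch, from where the fingertip ran off each side of the worm.

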